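Tighten the window cell's retaining ring with the pin spanner

ROBOT

A 7-joint arm with a two-finger parallel gripper is mounted at the origin on a cart in front of the work surface, level with it; the furniture and walls round the work are solid. World frame = base frame: x ahead of the robot, y to its left, z up, the work surface at z = 0. Lengths are in m, angles in rad, forces in N, time in s.
With the tool pointing down it reaches from about 0.35 to 0.9 m from the base axis. Payload 8.1 kg.
Tool frame: the origin (TCP) lies on the centre line of the jaws, within the pads' length; the fingertips stand 14 mm ahead of it and the grasp point (between the pads) lies 5 mm behind it; z points along the fingers, y is the direction in which the jaws open and shut (so a half turn about z gives the same grasp; the last joint's range is limited). The gripper opens to 92 mm and grips with 3 to 60 N. Pads are 19 mm wide; open, the fingers measure 130 mm over their backs; the gripper's body (75 mm by 190 mm) begins 47 mm behind the grasp point.
Start: joints at [-1.368, 0.434, 0.025, 1.573, -0.012, 1.134, -0.075], TCP at [0.188, 0.596, 0.241] pointing down, gripper open.
Joint ranges: [-2.62, 2.62], [-0.44, 2.09], [-1.27, 1.32], [0.08, 2.57], [-1.32, 4.46], [0.12, 2], [-2.74, 2.74]. Speed limits (rad/s): [2.22, 2.22, 3.01, 3.01, 3.14, 3.14, 3.14].

INTERFACE

Orientations are given as a rotation vector (axis times angle).
In Python, from cell import observe, eyes, arm gives the robot as it stands.
- The arm moves only by the tool step_arm, never from a script. Its argument "series" is a list that holds one entry, the list of rows, each a list of 5 numbers: the finger opening in m, from 0 to 0.0918, then the shift along the world's x, y, z in m, then the turn about the world's z in degrees. In form: [[[hand, dx, dy, dz, spin], ...]]. A call has 1 to 20 rows; each row is the pose to reach, as a shift and turn from the pose measured when the call began; what a row does not reach only later rows make up. A row lasts 1/12 s, in which the tool goes at most 41.7 mm and 7.16 degrees, less where a joint would pass 70% of its speed; a pose out of reach is approached as far as the arm can. A call with a gripper value outside its range is refused whole. The fingers move at their own pace and stop on an object; "squeeze" is the grip in N (left out, the last holds). Time passes only in rows, so rows that repeat a pose let the fingers close. It gives the time, the measured TCP pose, the force and the opening at its end, in the units of the state.
- observe(): the state, without advancing time (a new reading comes with each control period).
- eyes.get_image(name): name is "scene" or "top"; returns (picture, depth): 384x512x3 uint8, red, green, blue; 384x512 float32, m along the optical axis (not along the pixel's ray), 0 where there is no reading.
- eyes.camera_params(name): a dict with "intrinsics" (3x3 intrinsics, pixels), "position" and "attitude" of the camera in the world. Camera axes: x right, y down, z forward; pixel columns grow to the right and rows downward; lengths in m; the calibration is good to about 2 mm. A picture is of the moment at which its call begins. camera_params takes no time and is no camera call.
- arm.sign_off(): hands the job in, once; it reports no verdict.
The state is a dict: "clock": time; "joints": joint angles; "dq": joint speeds; "joint_efforts": joint torques, N m; "position": TCP position; "ee_rot": TCP orientation; "force": force on the tool from outside, world axes, zero at the start; "ft_torque": the same for the moment, N m; "width": opening from 0.0 (shut) to 1.0 (fully open).
Only numpy, scipy, OpenCV 4.12 (cv2) and the standard library are available. Lean on these libraries where they do the work, as an engineer would, in place of code of your own. Each camera call takes 0.05 s, during which the arm holds its last target.

TASK

Take the pin spanner from its stand, seat both of its pins fully in the two holes of the window cell's retaining ring, and with it turn the ring clockwise (seen from above) until it comes up tight against its stop; feel for the stop and do not force the ring or press hard on it, there is glass beneath. Then lift the spanner out and stand it back in its stand, pins in the stand's holes, leaving the ring tight and the other things on the worktop where they are.

Things in the scene. Friction and masses are not known exactly. Their poses are not given: they have to be found in the camera images.
- cell: The window cell, fixed to the worktop: plain aluminium foot plate 110x110x12 mm under a round barrel 88 mm outside, 76 mm inside, rim 50 mm above the worktop. Origin: centre of the foot's underside, on the barrel's vertical axis; x, y along the foot's sides, z up. In the barrel, on the same axis, lies a flat steel retaining ring round a glass window, see cell_mouth and ring.
- cell_mouth (a point): Centre of the retaining ring's top face at rest, 52 mm above the worktop, 2 mm proud of the barrel's rim; axes as cell. The ring: 68 mm outside, 32 mm inside, 12 mm thick, with two round through holes 8.5 mm wide, opposite each other, 50 mm apart. It lies on a spring: pressed down it starts to sink at about 1 N, is on the bottom 3 mm lower at about 10 N, and comes up again.
- cell_axis (a point): Point on the cell's axis at the worktop, axes as cell. Where the ring's holes are: counter-clockwise seen from above, from the cell's y axis to the line through the holes, the angle is 1.25 rad minus the value of joint ring, give or take 0.6 rad, since the thread's start differs from cell to cell. So look or feel for the holes; pins pressed down with 2 to 6 N slide over the ring without turning it.
- ring (a joint): Turn of the retaining ring in rad, growing clockwise seen from above; starts between 0.6 and 0.95, tight against its stop at 1.6. Turns against a steady 0.22 N m (4.4 N on each pin) and stays where left. Past the stop the ring gives by a spring of 4 N m per rad: 0.45 N m is tight; when the pins' forces on it add up to over 35 N (about 0.8 N m) the glass cracks.
- spanner_grip (a point): Centre of the pin spanner's upright black grip plate, by which it is held: 14 mm thick along x, 44 mm wide along y, 46 mm high (23 mm above and below this point). z up, y along the spanner's bar; a half turn about z makes no difference. The whole spanner is 74 mm high and weighs 0.12 to 0.24 kg.
- spanner_pins (a point): Point half-way between the tips of the spanner's two pins, 51 mm straight below spanner_grip; same axes. The pins are round with domed ends, 6 mm thick, 10 mm long, 50 mm apart along y, and stand under a cross bar 20 mm (x) by 64 mm (y), 12 mm thick, whose flat underside is 10 mm above this point.
- stand: The spanner's stand, fixed to the worktop: aluminium block 40 mm (x) by 90 mm (y), 24 mm high, on a thin rubber pad 52x110 mm. Origin: centre of its underside; x, y along its sides, z up. In its top are two round blind holes 11 mm wide, 14 mm deep, 50 mm apart along y, in which the spanner's pins stand, the bar resting on the block's top.
- stand_top (a point): Centre of the stand's top face, half-way between its two holes, 24 mm above the worktop; axes as stand. With the spanner home, spanner_pins is 10 mm below this point.
- gauge_block: Bystander: ground steel block with three holes, 50x75x25 mm, on the worktop; origin at the centre of its underside.
- tape_roll: Bystander: blue roll of masking tape lying flat, 85 mm wide, 19 mm high; origin at the centre of its underside.
- jar_used: Bystander: small round jar with a red cap, 42 mm wide, 55 mm high; origin at the centre of its underside.
Things that resemble listed ones, but are neither listed nor needed, are in the scene too. Leave any pink or red look-alike of the part that bears spanner_grip alone. What is shaped like the stand but orange is not meant.

How it is judged:
By the outcome, as a careful person would: the job done as asked, in the order asked, and still so for the second after the job is handed in, with the robot touching nothing.
It also fails if it takes over 70 s, if anything falls off the work surface, if the arm or the gripper's body presses on something with over 40 N, if the wrist force passes 120 N, or if a joint passes its speed limit or range.

## Working session

There is one attempt and no reset: what is moved stays moved. The work goes in short steps, Python scripts to look and compute and a tool call to move; the robot and the scene stay as the last step left them, time stands still between calls to the robot, and variables do not carry over. Pictures are saved under pics/ and viewed, and the job is handed in when it is done.

Besides the shell and the picture viewer there is one more tool, called after "Emit:" as name(argument=value, ...) on one line, values as JSON. step_arm: Moves the arm, as the interface text tells. Its arguments: {"type":"object","properties":{"series":{"type":"array"},"squeeze":{"type":"number"}},"required":["series"]}

```bash
ls; mkdir -p pics
python3 - <<'E'
from cell import observe, eyes, arm
import cv2,numpy as np
s=observe();print({k:np.round(v,4).tolist() for k,v in s.items()})
for n in("scene","top"):
    im,d=eyes.get_image(n);np.savez(f"pics/{n}0.npz",im=im,d=d)
    cv2.imwrite(f"pics/{n}0.png",im[:,:,::-1]);p=eyes.camera_params(n);print(n,p)
E
```

```text
pics
{'clock': 0.0, 'joints': [-1.3676, 0.4352, 0.0249, 1.5741, -0.0116, 1.134, -0.0751], 'dq': [0.0001, 0.0004, -0.0005, 0.0005, 0.0001, -0.0008, 0.0003], 'joint_efforts': [0.0009, -66.7865, 0.9856, -31.4461, -0.0604, 0.0424, 0.0002], 'position': [0.188, 0.5955, 0.24], 'ee_rot': [-0.4785, -3.1048, 0.0024], 'force': [0.2303, 0.3612, -0.365], 'ft_torque': [-0.0344, -0.0098, -0.0007], 'width': 1.0034}
scene {'intrinsics': array([[346.90721533,   0.        , 257.21599505],
       [  0.        , 346.90721533, 189.69623904],
       [  0.        ,   0.        ,   1.        ]]), 'position': array([ 0.04876925, -0.25183615,  0.64502144]), 'attitude': array([-2.03077268,  1.10784288, -0.53299642])}
top {'intrinsics': array([[416.06449796,   0.        , 253.1473193 ],
       [  0.        , 416.06449796, 194.16141344],
       [  0.        ,   0.        ,   1.        ]]), 'position': array([0.44758811, 0.12568416, 1.0328617 ]), 'attitude': array([-2.11109122,  2.13675566, -0.19739497])}
```

View pics/scene0.png

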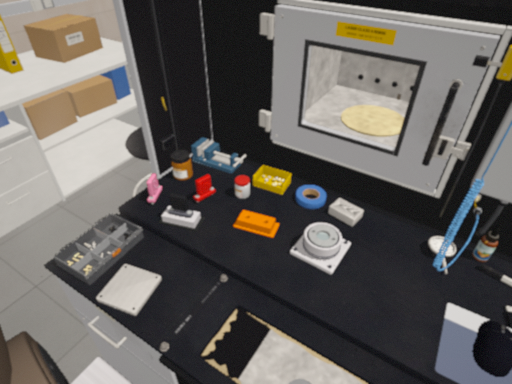

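View pics/top0.png

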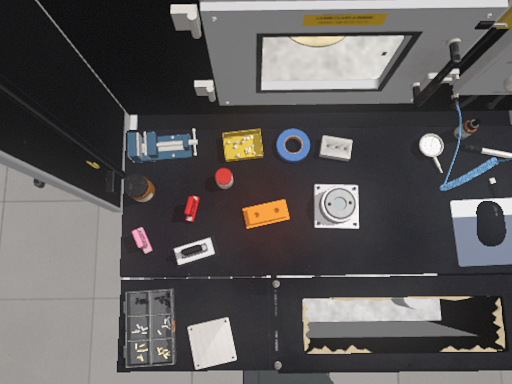

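Top view: the black spanner on its aluminium stand is at (194,250). Things that could be mistaken for it are the red look-alike (192,208), the pink look-alike (142,240) and the orange stand shape (266,213). By the description I choose (194,250). The cell is at (338,205), and next I check with close crops.

```bash
cat > h.py <<'E'
import numpy as np,cv2
from scipy.spatial.transform import Rotation as R
from cell import observe, eyes, arm
def P(n):
    p=eyes.camera_params(n);return p["intrinsics"],np.array(p["position"]),R.from_rotvec(p["attitude"]).as_matrix()
def ray(n,uv,z):
    K,t,M=P(n);d=M@np.linalg.inv(K)@np.array([uv[0],uv[1],1.]);return t+d*(z-t[2])/d[2]
def proj(n,p):
    K,t,M=P(n);q=K@(M.T@(np.array(p)-t));return q[:2]/q[2]
def cloud(n,d):
    K,t,M=P(n);v,u=np.mgrid[:384,:512];x=np.stack([(u-K[0,2])/K[0,0]*d,(v-K[1,2])/K[1,1]*d,d],-1);return x@M.T+t
def crop(im,c,w,h,s,f):
    x,y=int(c[0]-w/2),int(c[1]-h/2);o=cv2.resize(im[y:y+h,x:x+w],None,fx=s,fy=s,interpolation=cv2.INTER_CUBIC);cv2.imwrite(f,o[:,:,::-1])
    return x,y
E
python3 - <<'E'
from h import *
for n,cs in(("top",((194,250),(338,205))),("scene",((181,215),(322,243)))):
    z=np.load(f"pics/{n}0.npz");o=[]
    for c in cs:
        x,y=c[0]-32,c[1]-32
        o.append(cv2.resize(z["im"][y:y+64,x:x+64],None,fx=6,fy=6,interpolation=cv2.INTER_CUBIC))
    cv2.imwrite(f"pics/crop_{n}.png",np.hstack(o)[:,:,::-1])
    pc=cloud(n,z["d"])
    for c in cs: print(n,c,pc[c[1],c[0]].round(3))
    print(pc[270,300].round(3))
print(proj("top",(.188,.596,.24)))
E
```

```text
top (194, 250) [0.499 0.26  0.084]
top (338, 205) [ 0.604 -0.079  0.044]
[0.452 0.013 0.   ]
scene (181, 215) [0.492 0.26  0.029]
scene (322, 243) [ 0.581 -0.091  0.052]
[ 0.525 -0.068 -0.001]
[-12.14388357 425.88468042]
```

View pics/crop_top.png

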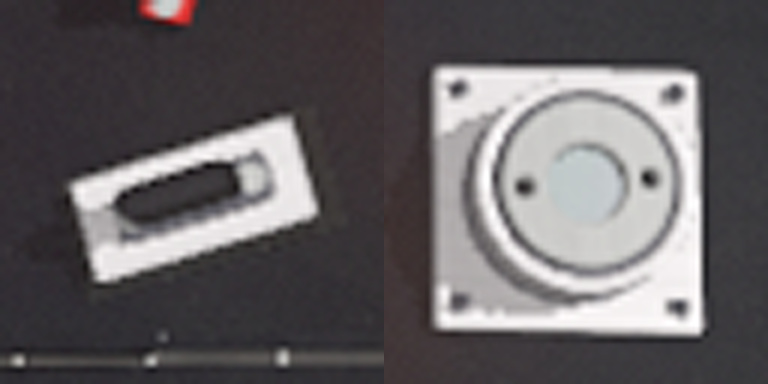

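View pics/crop_scene.png

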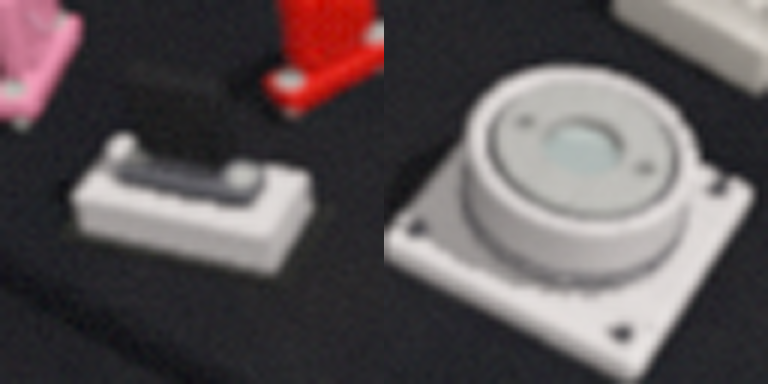

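The crops confirm it: black grip on a white stand (left panel), with the cell and its two holes at about top (329.3,204.2) and (350.3,202.7). Now I measure.

```bash
cat > meas.py <<'E'
from h import *
def rect(pts):
    c,(w,h),a=cv2.minAreaRect((pts[:,:2]*1000).astype(np.float32))
    b=cv2.boxPoints((c,(w,h),a));e=[b[1]-b[0],b[2]-b[1]];l=max(e,key=lambda v:v@v)
    return np.round(c,1),sorted([round(w,1),round(h,1)]),round(np.degrees(np.arctan2(l[1],l[0]))%180,2)
def darkcent(g,c,r=3):
    x,y=map(int,np.round(c));w=g[y-r:y+r+1,x-r:x+r+1].astype(float);m=np.clip(np.percentile(w,70)-15-w,0,None)
    v,u=np.mgrid[y-r:y+r+1,x-r:x+r+1];return np.array([(u*m).sum(),(v*m).sum()])/m.sum()
E
python3 - <<'E'
from meas import *
for n in("top","scene"):
    z=np.load(f"pics/{n}0.npz");im,d=z["im"],z["d"];pc=cloud(n,d);g=cv2.cvtColor(im,cv2.COLOR_RGB2GRAY)
    near=np.hypot(pc[...,0]-.495,pc[...,1]-.26)<.07
    grip=near&(pc[...,2]>.05)
    gp=pc[grip];print(n,"grip n",grip.sum(),"zmax",np.percentile(gp[:,2],95) if len(gp) else 0, rect(gp[gp[:,2]>.075]) if (gp[:,2]>.075).sum()>4 else "")
    # stand top: bright pixels cast on plane z=.024
    br=near&(g>150)&(pc[...,2]>.015);v,u=np.nonzero(br);pts=np.array([ray(n,(a,b),.024) for a,b in zip(u,v)]);print("stand",rect(pts))
    # dark grip cast at top plane .088
    dk=near&(g<70)&(pc[...,2]>.07);v,u=np.nonzero(dk)
    if len(u)>4: pts=np.array([ray(n,(a,b),.088) for a,b in zip(u,v)]);print("grip88",rect(pts))
    cn=np.hypot(pc[...,0]-.605,pc[...,1]+.08)<.1
    f=cn&(np.abs(pc[...,2]-.012)<.006)&(g>110);v,u=np.nonzero(cn&(g>100)&(pc[...,2]>.006)&(pc[...,2]<.06))
    pts=np.array([ray(n,(a,b),.012) for a,b in zip(u,v)]);print("foot(all on .012)",rect(pts))
    p=pc[cn&(pc[...,2]>.046)&(pc[...,2]<.056)];print("rim",rect(p),cv2.minEnclosingCircle((p[:,:2]*1000).astype(np.float32)))
    H=[(329.3,204.2),(350.3,202.7)] if n=="top" else [(290+(524-384)/6,211+122/6),(290+(645-384)/6,211+168/6)]
    hh=[darkcent(g,c) for c in H];ww=[ray(n,c,.052)[:2]*1000 for c in hh]
    print("holes px",np.round(hh,1).tolist(),"w",np.round(ww,1).tolist(),"mid",np.round((ww[0]+ww[1])/2,1),"dist",np.linalg.norm(ww[0]-ww[1]).round(1),"ang",np.degrees(np.arctan2(*(ww[0]-ww[1])[::-1]))%180)
E
```

```text
top grip n 149 zmax 0.08840497827816449 (array([499.8, 267.9]), [14.2, 43.4], np.float32(108.36))
stand (array([499.6, 268.2]), [40.0, 90.5], np.float32(106.78))
grip88 (array([499.2, 266. ]), [13.6, 42.4], np.float32(107.75))
foot(all on .012) (array([606.9, -80.9]), [109.1, 110.0], np.float32(87.77))
rim (array([607.4, -81.7]), [84.6, 85.9], np.float32(178.39)) ((607.0877075195312, -81.63429260253906), 43.98647689819336)
holes px [[328.8, 203.8], [349.8, 202.3]] w [[606.1, -55.6], [609.2, -105.8]] mid [607.7 -80.7] dist 50.4 ang 93.63450210795584
scene grip n 234 zmax 0.08724467820186171 (array([500.1, 267.6]), [15.3, 41.7], np.float32(106.35))
stand (array([496.4, 265.9]), [46.8, 93.8], np.float32(107.72))
grip88 (array([492.3, 259.1]), [30.0, 50.3], np.float32(109.37))Traceback (most recent call last):
  File "<stdin>", line 14, in <module>
  File "h.py", line 7, in ray
    K,t,M=P(n);d=M@np.linalg.inv(K)@np.array([uv[0],uv[1],1.]);return t+d*(z-t[2])/d[2]
          ~^^^
  File "h.py", line 5, in P
    p=eyes.camera_params(n);return p["intrinsics"],np.array(p["position"]),R.from_rotvec(p["attitude"]).as_matrix()
ValueError: time passes only in moves, steps and waits
```

```bash
python3 - <<'E'
s=open('h.py').read()
s=s.replace("def P(n):\n    p=","import functools\n@functools.lru_cache(None)\ndef P(n):\n    p=")
open('h.py','w').write(s)
E
python3 - <<'E'
from meas import *
n="scene"
z=np.load(f"pics/{n}0.npz");im,d=z["im"],z["d"];pc=cloud(n,d);g=cv2.cvtColor(im,cv2.COLOR_RGB2GRAY)
cn=np.hypot(pc[...,0]-.605,pc[...,1]+.08)<.1
p=pc[cn&(pc[...,2]>.046)&(pc[...,2]<.056)];print("rim",rect(p),cv2.minEnclosingCircle((p[:,:2]*1000).astype(np.float32)))
H=[(290+(524-384)/6,211+122/6),(290+(645-384)/6,211+168/6)]
hh=[darkcent(g,c,2) for c in H];ww=[ray(n,c,.052)[:2]*1000 for c in hh]
print(np.round(H,1),np.round(hh,1),np.round(ww,1),(ww[0]+ww[1])/2,np.linalg.norm(ww[0]-ww[1]),np.degrees(np.arctan2(*(ww[0]-ww[1])[::-1]))%180)
print(R.from_rotvec(observe()["ee_rot"]).as_matrix().round(3))
E
```

```text
rim (array([607.8, -81.7]), [86.5, 86.6], np.float32(171.79)) ((607.9078979492188, -80.54772186279297), 44.872108459472656)
[[313.3 231.3]
 [333.5 239. ]] [[313.1 230.8]
 [333.1 238.6]] [[ 604.8  -57.3]
 [ 607.2 -106.9]] [606.01427276 -82.14023045] 49.658607375180466 92.74795392641892
[[-0.954  0.301 -0.   ]
 [ 0.301  0.954 -0.001]
 [-0.    -0.001 -1.   ]]
```

Emit:
step_arm(series=[[[0.06,0.03,-0.03,0,-5],[0.06,0.06,-0.06,0,-10],[0.06,0.09,-0.09,-0.01,-15],[0.06,0.12,-0.12,-0.02,-20],[0.06,0.15,-0.15,-0.03,-25],[0.06,0.18,-0.18,-0.04,-30],[0.06,0.21,-0.21,-0.05,-35],[0.06,0.24,-0.24,-0.06,-40],[0.06,0.265,-0.27,-0.07,-45],[0.06,0.285,-0.3,-0.08,-50],[0.06,0.3,-0.32,-0.09,-55],[0.06,0.3115,-0.3275,-0.1,-55.5],[0.06,0.3115,-0.3275,-0.1,-55.5],[0.06,0.3115,-0.3275,-0.1,-55.5],[0.06,0.3115,-0.3275,-0.1,-55.5]]], squeeze=60)

```text
clock: 1.35
position: [0.4988, 0.2692, 0.14]
ee_rot: [-1.866, -2.525, 0.002]
force: [-0.5, 0.1, -1.3]
width: 0.654
```

Emit:
step_arm(series=[[[0.06,0.001,-0.001,-0.02,0],[0.06,0.001,-0.001,-0.04,0],[0.06,0.001,-0.001,-0.055,0],[0.06,0.001,-0.001,-0.07,0],[0.06,0.001,-0.001,-0.08,0],[0.06,0.001,-0.001,-0.08,0]]])

```text
clock: 1.85
position: [0.498, 0.2692, 0.0587]
ee_rot: [-1.862, -2.527, 0.005]
force: [1.0, 0.3, 1.4]
width: 0.657
```

Run:
```python
from h import *
o=[]
for n,c in(("top",(194,245)),("scene",(181,205))):
    im,d=eyes.get_image(n);x,y=c[0]-40,c[1]-40
    o.append(cv2.resize(im[y:y+80,x:x+80],None,fx=5,fy=5,interpolation=cv2.INTER_CUBIC))
cv2.imwrite("pics/pre.png",np.hstack(o)[:,:,::-1])
s=observe();print(s["force"],s["ft_torque"],s["position"],s["joints"])
```

```text
[ 0.76739974  0.47670016 -0.88022832] [-0.10291781  0.0179311   0.02839097] [0.49948362 0.26913165 0.06053037] [-0.78847662  0.56431749  0.28329861  1.91539781 -0.23762879  0.69573159
 -0.06367295]
```

View pics/pre.png

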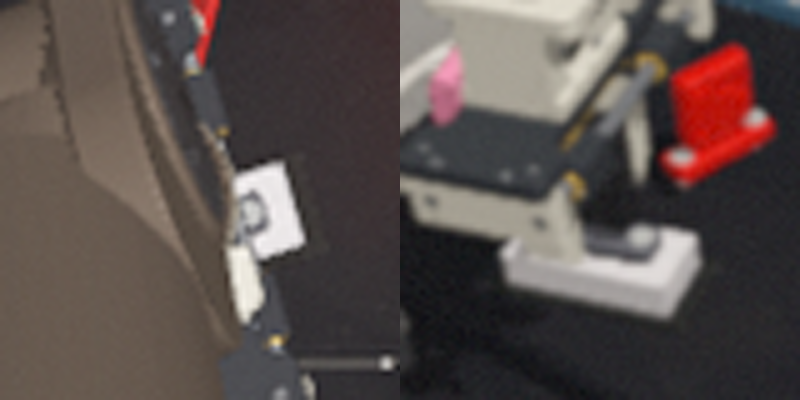

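The fingers straddle the grip and the red look-alike is clear, so I close.

Emit:
step_arm(series=[[[0.0,0,0,0,0],[0.0,0,0,0,0],[0.0,0,0,0,0],[0.0,0,0,0,0],[0.0,0,0,0,0],[0.0,0,0,0,0],[0.0,0,0,0,0],[0.0,0,0,0,0]]], squeeze=60)

```text
clock: 2.62
position: [0.4998, 0.2692, 0.0606]
ee_rot: [-1.864, -2.527, 0.001]
force: [0.0, -0.0, 0.4]
width: 0.152
```

Run:
```python
from h import *
s=observe();print(s["force"],s["ft_torque"],s["position"],s["ee_rot"],s["width"]*91.8)
```

```text
[ 0.0438388  -0.0164172   0.37782208] [-0.0960363  -0.13453703 -0.02484782] [0.49979302 0.26920267 0.06058763] [-1.86432502e+00 -2.52662545e+00  7.75799777e-04] 13.942149529724139
```

Emit:
step_arm(series=[[[0.0,0,0,0.01,0],[0.0,0,0,0.02,0],[0.0,0,0,0.035,0],[0.0,0,0,0.06,0],[0.0,0,0,0.09,0],[0.0,0,0,0.09,0],[0.0,0,0,0.09,0]]])

```text
clock: 3.2
position: [0.5006, 0.2696, 0.153]
ee_rot: [-1.865, -2.527, -0.005]
force: [-0.2, -0.6, -3.1]
width: 0.147
```

Run:
```python
from h import *
o=[]
for n,c in(("top",(194,245)),("scene",(181,190))):
    im,d=eyes.get_image(n);x,y=c[0]-40,c[1]-40
    o.append(cv2.resize(im[y:y+80,x:x+80],None,fx=5,fy=5,interpolation=cv2.INTER_CUBIC))
cv2.imwrite("pics/lift.png",np.hstack(o)[:,:,::-1])
s=observe();print(s["force"],s["ft_torque"],s["position"],s["ee_rot"],s["width"]*91.8)
```

```text
[ 0.34490812 -0.12651402 -2.45381105] [-0.08226286  0.02254193  0.02481106] [0.49919631 0.26896966 0.15059532] [-1.86384954e+00 -2.52641979e+00  1.64073819e-03] 13.835603465022151
```

View pics/lift.png

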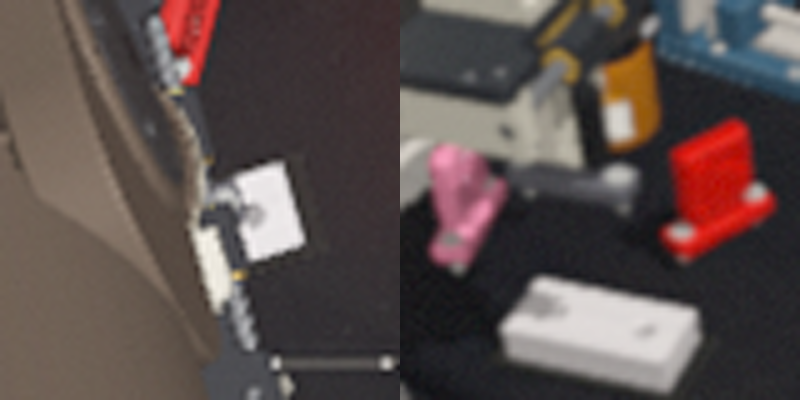

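Emit:
step_arm(series=[[[0.0,0.008,-0.025,0,-1],[0.0,0.016,-0.05,0,-2],[0.0,0.024,-0.08,0,-4],[0.0,0.034,-0.11,0,-5],[0.0,0.043,-0.14,0,-6],[0.0,0.052,-0.17,0,-8],[0.0,0.062,-0.2,0,-9],[0.0,0.071,-0.23,0,-10],[0.0,0.08,-0.26,0,-12],[0.0,0.09,-0.29,0,-13],[0.0,0.098,-0.32,0,-14],[0.0,0.104,-0.34,-0.01,-14],[0.0,0.108,-0.349,-0.02,-14],[0.0,0.108,-0.349,-0.03,-14],[0.0,0.108,-0.349,-0.035,-14],[0.0,0.108,-0.349,-0.035,-14],[0.0,0.108,-0.349,-0.035,-14]]])

```text
clock: 4.72
position: [0.6066, -0.0776, 0.1148]
ee_rot: [-2.153, -2.282, 0.002]
force: [-0.6, -0.1, -2.3]
width: 0.146
```

Run:
```python
from h import *
o=[]
for n,c in(("top",(338,205)),("scene",(322,235))):
    im,d=eyes.get_image(n);np.savez(f"pics/{n}1.npz",im=im,d=d);x,y=c[0]-40,c[1]-40
    o.append(cv2.resize(im[y:y+80,x:x+80],None,fx=5,fy=5,interpolation=cv2.INTER_CUBIC))
cv2.imwrite("pics/over.png",np.hstack(o)[:,:,::-1])
im=np.load("pics/top1.npz")["im"];crop(im,(190,250),80,80,6,"pics/stand.png")
s=observe();print(s["force"],s["ft_torque"],s["position"],s["ee_rot"],s["joints"])
```

```text
[ 0.59867334  0.97435497 -1.63719949] [-0.13736497  0.07258419  0.00724676] [ 0.60731631 -0.07836461  0.11588602] [-2.15520073e+00 -2.28241853e+00  2.10613518e-04] [-0.23759314  0.5619289   0.41172888  1.76643594 -0.28353885  0.87400578
  0.35901262]
```

View pics/over.png

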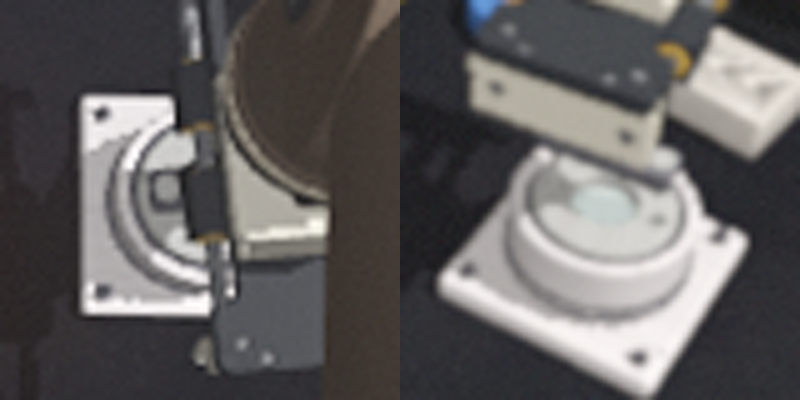

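View pics/stand.png

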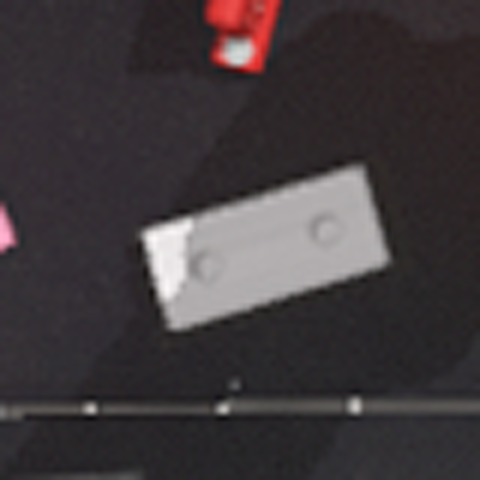

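Run:
```python
from h import *
z=.0913
for c in((150,188),(170,170),(170,206)): print(c,ray("top",(c[0]/5+298-.4,c[1]/5+165-.4),z).round(4))
a=np.array([.6073,-.0784]);u=np.array([np.cos(np.radians(93.28)),np.sin(np.radians(93.28))]);print("expected end",a+u*.032)
h=[ray("top",(x/6+150-.4,y/6+210-.4),.024)[:2] for x,y in((205,266),(327,229))];e=h[0]-h[1];print(h,(h[0]+h[1])/2,np.linalg.norm(e),np.degrees(np.arctan2(e[1],e[0])))
im=np.load("pics/top1.npz")["im"];crop(im,(335,203),40,40,14,"pics/bar.png")
```

```text
(150, 188) [ 0.6036 -0.0456  0.0913]
(170, 170) [ 0.6118 -0.0552  0.0913]
(170, 206) [ 0.5951 -0.0544  0.0913]
expected end [ 0.6054691  -0.04645242]
[array([0.4929575 , 0.29328966]), array([0.50709306, 0.24457033])] [0.50002528 0.26892999] 0.05072855808985659 106.17970926680125
```

View pics/bar.png

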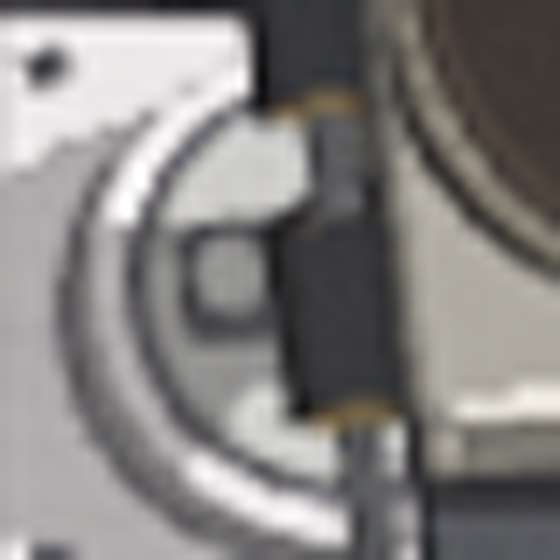

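Emit:
step_arm(series=[[[0.0,-0.0005,-0.002,-0.005,0],[0.0,-0.0005,-0.002,-0.01,0],[0.0,-0.0005,-0.002,-0.013,0],[0.0,-0.0005,-0.002,-0.015,0],[0.0,-0.0005,-0.002,-0.016,0],[0.0,-0.0005,-0.002,-0.017,0],[0.0,-0.0005,-0.002,-0.018,0],[0.0,-0.0005,-0.002,-0.0185,0],[0.0,-0.0005,-0.002,-0.0185,0],[0.0,-0.0005,-0.002,-0.0185,0]]])

```text
clock: 5.65
position: [0.607, -0.0804, 0.0975]
ee_rot: [-2.155, -2.283, -0.0]
force: [0.3, 0.4, -2.2]
width: 0.148
```

```bash
cat > st.py <<'E'
from h import *
s=observe();r=s["ee_rot"];y=(2*np.degrees(np.arctan2(r[1],r[0]))-90+180)%180
print("F",s["force"].round(2),"T",s["ft_torque"].round(3),"p",(s["position"]*1000).round(2),"bar",round(float(y+90),2),"w",round(float(s["width"])*91.8,1),"t",round(float(s["clock"]),2))
E
python3 st.py
```

```text
F [ 0.3   0.44 -2.21] T [-0.102 -0.054 -0.021] p [606.97 -80.42  97.49] bar 93.28 w 13.6 t 5.65
```

Emit:
step_arm(series=[[[0.0,0,0,-0.001,0],[0.0,0,0,-0.002,0],[0.0,0,0,-0.002,0],[0.0,0,0,-0.002,0]]])

```text
clock: 5.98
position: [0.6076, -0.0804, 0.0957]
ee_rot: [-2.156, -2.283, -0.001]
force: [1.8, 0.5, -1.1]
width: 0.15
```

```bash
python3 st.py
```

```text
F [ 1.84  0.53 -1.13] T [-0.047 -0.494 -0.031] p [607.57 -80.41  95.74] bar 93.29 w 13.7 t 5.98
```

Emit:
step_arm(series=[[[0.0,0.0005,0,0,0],[0.0,0.001,0,-0.0005,0],[0.0,0.001,0,-0.001,0],[0.0,0.001,0,-0.001,0]]])

```text
clock: 6.32
position: [0.6081, -0.0804, 0.0943]
ee_rot: [-2.155, -2.283, -0.0]
force: [-0.3, 0.1, -1.4]
width: 0.153
```

```bash
python3 st.py
```

```text
F [-0.26  0.15 -1.4 ] T [-0.132  0.086  0.022] p [608.06 -80.39  94.33] bar 93.29 w 14.1 t 6.32
```

Emit:
step_arm(series=[[[0.0,0,0,-0.001,0],[0.0,0,0,-0.002,0],[0.0,0,0,-0.003,0],[0.0,0,0,-0.004,0],[0.0,0,0,-0.0045,0],[0.0,0,0,-0.0045,0],[0.0,0,0,-0.0045,0]]])

```text
clock: 6.9
position: [0.608, -0.0804, 0.0898]
ee_rot: [-2.155, -2.283, 0.0]
force: [-0.2, -0.5, -1.8]
width: 0.151
```

```bash
python3 st.py
```

```text
F [-0.16 -0.51 -1.85] T [-0.122 -0.039 -0.041] p [608.02 -80.38  89.76] bar 93.29 w 13.8 t 6.9
```

Emit:
step_arm(series=[[[0.0,0,0,-0.0005,0],[0.0,0,0,-0.001,0],[0.0,0,0,-0.0015,0],[0.0,0,0,-0.0015,0],[0.0,0,0,-0.0015,0]]])

```text
clock: 7.32
position: [0.6081, -0.0804, 0.0884]
ee_rot: [-2.155, -2.283, -0.0]
force: [-0.5, -0.1, 0.9]
width: 0.147
```

```bash
python3 st.py
```

```text
F [-0.54 -0.11  0.87] T [-0.062  0.075 -0.066] p [608.06 -80.38  88.37] bar 93.28 w 13.5 t 7.32
```

Emit:
step_arm(series=[[[0.0,0,0,0,-1],[0.0,0,0,0,-2],[0.0,0,0,0,-3],[0.0,0,0,0,-4],[0.0,0,0,0,-5],[0.0,0,0,0,-6],[0.0,0,0,0,-7],[0.0,0,0,0,-8],[0.0,0,0,0,-8],[0.0,0,0,0,-8]]])

```text
clock: 8.15
position: [0.6089, -0.0804, 0.0887]
ee_rot: [-2.311, -2.127, -0.002]
force: [5.5, -0.4, -1.3]
width: 0.147
```

```bash
python3 st.py
```

```text
F [ 5.54 -0.4  -1.28] T [-0.254 -1.234  0.184] p [608.86 -80.45  88.65] bar 265.24 w 13.5 t 8.15
```

Emit:
step_arm(series=[[[0.0,0.0005,0,0,-1],[0.0,0.001,0,0,-2],[0.0,0.001,0,-0.0003,-3],[0.0,0.001,0,-0.0003,-4],[0.0,0.001,0,-0.0003,-5],[0.0,0.001,0,-0.0003,-6],[0.0,0.001,0,-0.0003,-7],[0.0,0.001,0,-0.0003,-8],[0.0,0.001,0,-0.0003,-8],[0.0,0.001,0,-0.0003,-8]]])

```text
clock: 8.98
position: [0.6093, -0.0804, 0.0881]
ee_rot: [-2.453, -1.96, -0.0]
force: [-3.0, 0.3, 1.2]
width: 0.149
```

```bash
python3 st.py
```

```text
F [-3.05  0.34  1.19] T [-0.178  0.883  0.181] p [609.27 -80.44  88.13] bar 257.24 w 13.7 t 8.98
```

Emit:
step_arm(series=[[[0.0,-0.0004,0,0,-1],[0.0,-0.0004,0,0,-2],[0.0,-0.0004,0,0,-3],[0.0,-0.0004,0,0,-4],[0.0,-0.0004,0,0,-5],[0.0,-0.0004,0,0,-6],[0.0,-0.0004,0,0,-7],[0.0,-0.0004,0,0,-8],[0.0,-0.0004,0,0,-9],[0.0,-0.0004,0,0,-10],[0.0,-0.0004,0,0,-10]]])

```text
clock: 9.9
position: [0.609, -0.0804, 0.0882]
ee_rot: [-2.616, -1.737, -0.001]
force: [-0.2, -0.1, 0.3]
width: 0.149
```

```bash
python3 st.py
```

```text
F [-0.15 -0.09  0.32] T [-0.177  0.189  0.256] p [608.97 -80.44  88.15] bar 247.15 w 13.6 t 9.9
```

Emit:
step_arm(series=[[[0.0,0,0,0,-1],[0.0,0,0,0,-2],[0.0,0,0,0,-3],[0.0,0,0,0,-4],[0.0,0,0,0,-5],[0.0,0,0,0,-6],[0.0,0,0,0,-7],[0.0,0,0,0,-8],[0.0,0,0,0,-8]]])

```text
clock: 10.65
position: [0.6089, -0.0804, 0.0881]
ee_rot: [-2.732, -1.548, -0.001]
force: [-1.8, -0.5, 0.6]
width: 0.149
```

```bash
python3 st.py
```

```text
F [-1.8  -0.54  0.6 ] T [-0.045  0.348  0.225] p [608.91 -80.4   88.12] bar 239.06 w 13.7 t 10.65
```

Emit:
step_arm(series=[[[0.0,-0.0003,0,0,-1],[0.0,-0.0003,0,0,-2],[0.0,-0.0003,0,0,-3],[0.0,-0.0003,0,0,-4],[0.0,-0.0003,0,0,-5],[0.0,-0.0003,0,0,-5]]])

```text
clock: 11.15
position: [0.6087, -0.0804, 0.0881]
ee_rot: [-2.799, -1.425, -0.001]
force: [0.4, 0.2, 0.2]
width: 0.148
```

```bash
python3 st.py
```

```text
F [0.44 0.21 0.16] T [-0.026  0.026  0.268] p [608.74 -80.38  88.12] bar 233.97 w 13.6 t 11.15
```

Emit:
step_arm(series=[[[0.0,0,0,0,-1],[0.0,0,0,0,-2],[0.0,0,0,0,-3],[0.0,0,0,0,-4],[0.0,0,0,0,-4]]])

```text
clock: 11.57
position: [0.6087, -0.0804, 0.0881]
ee_rot: [-2.848, -1.324, -0.001]
force: [-0.9, -0.1, 1.5]
width: 0.151
```

```bash
python3 st.py
```

```text
F [-0.94 -0.05  1.46] T [-0.043  0.106  0.235] p [608.72 -80.35  88.07] bar 229.88 w 13.8 t 11.57
```

Emit:
step_arm(series=[[[0.0,0,0,0,-1],[0.0,0,0,0,-2],[0.0,0,0,0,-3],[0.0,0,0,0,-3],[0.0,0,0,0,-3]]])

```text
clock: 11.98
position: [0.6087, -0.0803, 0.0881]
ee_rot: [-2.881, -1.249, -0.001]
force: [-0.8, 0.4, 1.3]
width: 0.153
```

```bash
python3 st.py
```

```text
F [-0.81  0.45  1.29] T [-0.047  0.124  0.191] p [608.71 -80.29  88.08] bar 226.88 w 14.1 t 11.98
```

Emit:
step_arm(series=[[[0.0,0,0,0,-1],[0.0,0,0,0,-2],[0.0,0,0,0,-3],[0.0,0,0,0,-3],[0.0,0,0,0,-3]]])

```text
clock: 12.4
position: [0.6087, -0.0803, 0.088]
ee_rot: [-2.913, -1.173, -0.001]
force: [-0.7, -0.8, 0.8]
width: 0.152
```

```bash
python3 st.py
```

```text
F [-0.7  -0.8   0.81] T [0.002 0.151 0.227] p [608.68 -80.29  88.03] bar 223.88 w 14.0 t 12.4
```

Emit:
step_arm(series=[[[0.0,0,0,0,-1],[0.0,0,0,0,-2],[0.0,0,0,0,-3],[0.0,0,0,0,-3],[0.0,0,0,0,-3]]])

```text
clock: 12.82
position: [0.6087, -0.0803, 0.088]
ee_rot: [-2.943, -1.097, -0.001]
force: [-1.4, 0.5, 0.8]
width: 0.151
```

```bash
python3 st.py
```

```text
F [-1.37  0.53  0.77] T [-0.032  0.238  0.32 ] p [608.66 -80.25  88.02] bar 220.88 w 13.8 t 12.82
```

Emit:
step_arm(series=[[[0.0,0,0,0,-1],[0.0,0,0,0,-1],[0.0,0,0,0,-1]]])

```text
clock: 13.07
position: [0.6087, -0.0802, 0.088]
ee_rot: [-2.952, -1.071, -0.001]
force: [-0.1, -0.2, 1.5]
width: 0.154
```

```bash
python3 st.py
```

```text
F [-0.05 -0.23  1.51] T [-0.018  0.207  0.321] p [608.67 -80.25  88.03] bar 219.88 w 14.1 t 13.07
```

Emit:
step_arm(series=[[[0.0,0,0,0,-1],[0.0,0,0,0,-1],[0.0,0,0,0,-1]]])

```text
clock: 13.32
position: [0.6087, -0.0802, 0.088]
ee_rot: [-2.962, -1.045, -0.0]
force: [-0.3, 0.8, 1.2]
width: 0.149
```

```bash
python3 st.py
```

```text
F [-0.32  0.76  1.19] T [-0.086  0.238  0.389] p [608.66 -80.2   88.01] bar 218.88 w 13.7 t 13.32
```

Emit:
step_arm(series=[[[0.0,0,0,0,-1],[0.0,0,0,0,-1],[0.0,0,0,0,-1]]])

```text
clock: 13.57
position: [0.6086, -0.0802, 0.088]
ee_rot: [-2.971, -1.019, -0.0]
force: [0.0, 0.3, 1.8]
width: 0.15
```

```bash
python3 st.py
```

```text
F [0.03 0.27 1.83] T [-0.026  0.213  0.441] p [608.65 -80.2   87.97] bar 217.88 w 13.8 t 13.57
```

Emit:
step_arm(series=[[[0.0,0,0,0,-1],[0.0,0,0,0,-1],[0.0,0,0,0,-1]]])

```text
clock: 13.82
position: [0.6086, -0.0802, 0.088]
ee_rot: [-2.98, -0.993, -0.0]
force: [-0.3, -0.6, 1.3]
width: 0.149
```

```bash
python3 st.py
```

```text
F [-0.35 -0.63  1.29] T [-0.041  0.253  0.506] p [608.63 -80.21  87.97] bar 216.87 w 13.7 t 13.82
```

Emit:
step_arm(series=[[[0.0,0,0,0,-1],[0.0,0,0,0,-1],[0.0,0,0,0,-1],[0.0,0,0,0,-1]]])

```text
clock: 14.15
position: [0.6087, -0.0802, 0.0879]
ee_rot: [-2.988, -0.968, -0.0]
force: [-0.8, 0.2, 1.4]
width: 0.15
```

```bash
python3 st.py
```

```text
F [-0.76  0.21  1.37] T [-0.05   0.291  0.632] p [608.66 -80.19  87.95] bar 215.88 w 13.8 t 14.15
```

Emit:
step_arm(series=[[[0.0,0,0,0,1],[0.0,0,0,0,2],[0.0,0,0,0,3],[0.0,0,0,0,4],[0.0,0,0,0,4]]])

```text
clock: 14.57
position: [0.6087, -0.0802, 0.088]
ee_rot: [-2.952, -1.073, -0.001]
force: [-0.8, -0.2, 1.1]
width: 0.15
```

```bash
python3 st.py
```

```text
F [-0.81 -0.25  1.07] T [-0.022  0.295  0.296] p [608.68 -80.21  88.03] bar 219.96 w 13.8 t 14.57
```

Emit:
step_arm(series=[[[0.0,0,0,0,1],[0.0,0,0,0,2],[0.0,0,0,0,2],[0.0,0,0,0,2]]])

```text
clock: 14.9
position: [0.6087, -0.0802, 0.0881]
ee_rot: [-2.933, -1.124, -0.001]
force: [-0.6, 1.3, 0.7]
width: 0.15
```

```bash
python3 st.py
```

```text
F [-0.6   1.33  0.66] T [-0.078  0.213  0.173] p [608.68 -80.25  88.06] bar 221.95 w 13.8 t 14.9
```

Emit:
step_arm(series=[[[0.0,0,0,0,1],[0.0,0,0,0,2],[0.0,0,0,0,2],[0.0,0,0,0,2]]])

```text
clock: 15.23
position: [0.6087, -0.0803, 0.0881]
ee_rot: [-2.912, -1.175, -0.001]
force: [0.5, 0.5, 1.5]
width: 0.151
```

```bash
python3 st.py
```

```text
F [0.5  0.46 1.53] T [-0.05   0.115  0.073] p [608.71 -80.26  88.07] bar 223.95 w 13.8 t 15.23
```

Emit:
step_arm(series=[[[0.0,0,0,0,1],[0.0,0,0,0,2],[0.0,0,0,0,2],[0.0,0,0,0,2]]])

```text
clock: 15.57
position: [0.6087, -0.0804, 0.0881]
ee_rot: [-2.892, -1.226, -0.001]
force: [0.3, 0.5, 0.4]
width: 0.149
```

```bash
python3 st.py
```

```text
F [0.26 0.55 0.38] T [-0.032  0.157 -0.029] p [608.7  -80.36  88.09] bar 225.94 w 13.7 t 15.57
```

Emit:
step_arm(series=[[[0.0,0,0,0,1],[0.0,0,0,0.001,1],[0.0,0,0,0.002,1],[0.0,0,0,0.004,1],[0.0,0,0,0.004,1]]])

```text
clock: 15.98
position: [0.6087, -0.0804, 0.0923]
ee_rot: [-2.881, -1.251, -0.001]
force: [-0.4, 0.3, -1.1]
width: 0.145
```

```bash
python3 st.py
```

```text
F [-0.39  0.27 -1.05] T [-0.137  0.069 -0.008] p [608.73 -80.35  92.31] bar 226.94 w 13.3 t 15.98
```

Emit:
step_arm(series=[[[0.0,0,0,0.004,0],[0.0,0,0,0.01,0],[0.0,0,0,0.025,0],[0.0,0,0,0.045,0],[0.0,0,0,0.058,0],[0.0,0,0,0.058,0]]])

```text
clock: 16.48
position: [0.6105, -0.081, 0.1535]
ee_rot: [2.881, 1.25, 0.008]
force: [0.3, 0.2, -0.8]
width: 0.147
```

Emit:
step_arm(series=[[[0.0,-0.008,0.025,0,5],[0.0,-0.016,0.05,0,10],[0.0,-0.024,0.08,0,15],[0.0,-0.034,0.11,0,20],[0.0,-0.043,0.14,0,25],[0.0,-0.052,0.17,0,30],[0.0,-0.062,0.2,0,35],[0.0,-0.071,0.23,0,40],[0.0,-0.08,0.26,0,45],[0.0,-0.09,0.29,0,50],[0.0,-0.1,0.32,0,55],[0.0,-0.105,0.34,0,58],[0.0,-0.109,0.3495,0,60],[0.0,-0.109,0.3495,0,60],[0.0,-0.109,0.3495,0,60],[0.0,-0.109,0.3495,0,60]]])

```text
clock: 17.82
position: [0.5024, 0.2661, 0.1534]
ee_rot: [-1.876, -2.52, -0.007]
force: [-0.6, -0.5, -1.0]
width: 0.151
```

```bash
python3 st.py
python3 - <<'E'
from h import *
o=[]
for n,c in(("top",(338,205)),("scene",(181,190))):
    im,d=eyes.get_image(n);np.savez(f"pics/{n}2.npz",im=im,d=d);x,y=c[0]-40,c[1]-40
    o.append(cv2.resize(im[y:y+80,x:x+80],None,fx=5,fy=5,interpolation=cv2.INTER_CUBIC))
cv2.imwrite("pics/back.png",np.hstack(o)[:,:,::-1])
E
```

```text
F [-0.56 -0.47 -0.96] T [-0.125  0.033  0.037] p [502.42 266.12 153.45] bar 106.68 w 13.8 t 17.82
```

View pics/back.png

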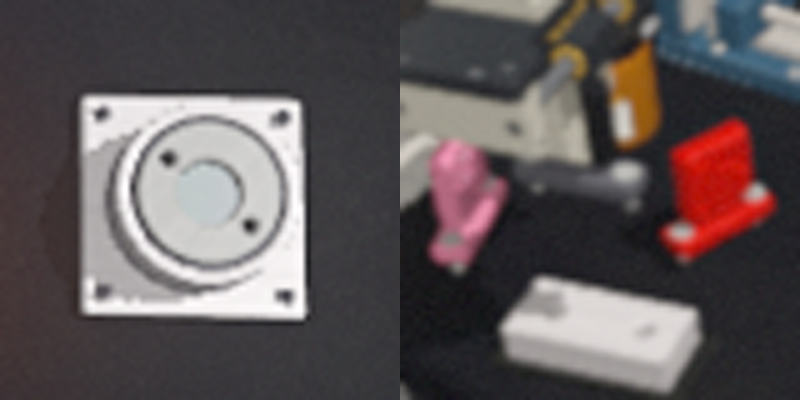

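The ring now has its holes on a diagonal, at crop (168,158) and (251,225), and the spanner is hanging over the stand. Correct the residual and descend.

Emit:
step_arm(series=[[[0.0,-0.0025,0.003,-0.02,0.4],[0.0,-0.0025,0.003,-0.04,0.4],[0.0,-0.0025,0.003,-0.06,0.4],[0.0,-0.0025,0.003,-0.072,0.4],[0.0,-0.0025,0.003,-0.075,0.4],[0.0,-0.0025,0.003,-0.075,0.4],[0.0,-0.0025,0.003,-0.075,0.4]]])

```text
clock: 18.5
position: [0.5006, 0.2691, 0.0792]
ee_rot: [-1.868, -2.526, -0.008]
force: [-0.2, -0.6, -1.0]
width: 0.152
```

```bash
python3 st.py
python3 - <<'E'
from meas import *
g=cv2.cvtColor(np.load("pics/top2.npz")["im"],cv2.COLOR_RGB2GRAY)
h=[ray("top",darkcent(g,(x/5+298-.4,y/5+165-.4)),.052)[:2]*1000 for x,y in((168,158),(251,225))];e=h[0]-h[1]
print(h,(h[0]+h[1])/2,np.linalg.norm(e),np.degrees(np.arctan2(e[1],e[0]))%180)
E
```

```text
F [-0.16 -0.59 -1.02] T [-0.055 -0.002 -0.004] p [500.59 269.09  79.25] bar 107.04 w 13.9 t 18.5
[array([625.39778274, -61.1906735 ]), array([ 590.56467436, -100.44484225])] [607.98122855 -80.81775787] 52.480807947970575 48.41500023205267
```

Emit:
step_arm(series=[[[0.0,-0.0005,0,-0.002,0],[0.0,-0.0005,0,-0.004,0],[0.0,-0.0005,0,-0.006,0],[0.0,-0.0005,0,-0.008,0],[0.0,-0.0005,0,-0.01,0],[0.0,-0.0005,0,-0.01,0]]])

```text
clock: 19.0
position: [0.4998, 0.2691, 0.0689]
ee_rot: [-1.868, -2.526, -0.007]
force: [-0.4, -0.7, -2.1]
width: 0.145
```

```bash
python3 st.py
```

```text
F [-0.44 -0.71 -2.12] T [-0.13   0.02   0.004] p [499.83 269.06  68.87] bar 107.05 w 13.3 t 19.0
```

Emit:
step_arm(series=[[[0.0,0,0,-0.002,0],[0.0,0,0,-0.004,0],[0.0,0,0,-0.006,0],[0.0,0,0,-0.007,0],[0.0,0,0,-0.008,0],[0.0,0,0,-0.0083,0],[0.0,0,0,-0.0083,0]]])

```text
clock: 19.58
position: [0.4998, 0.2691, 0.0607]
ee_rot: [-1.867, -2.526, -0.008]
force: [-0.6, -0.1, 0.3]
width: 0.15
```

```bash
python3 st.py
```

```text
F [-0.57 -0.09  0.27] T [-0.143  0.202 -0.034] p [499.84 269.06  60.66] bar 107.04 w 13.7 t 19.58
```

Home height is reached (60.7 mm) with light contact. Release to 60 mm and lift.

Emit:
step_arm(series=[[[0.02,0,0,0,0],[0.04,0,0,0,0],[0.06,0,0,0,0],[0.06,0,0,0,0],[0.06,0,0,0,0],[0.06,0,0,0,0],[0.06,0,0,0,0],[0.06,0,0,0.01,0],[0.06,0,0,0.025,0],[0.06,0,0,0.05,0],[0.06,0,0,0.08,0],[0.06,0,0,0.11,0],[0.06,0,0,0.14,0],[0.06,0,0,0.16,0],[0.06,0,0,0.16,0]]])

```text
clock: 20.83
position: [0.502, 0.2699, 0.226]
ee_rot: [1.867, 2.524, 0.019]
force: [1.1, -0.6, -0.1]
width: 0.653
```

Emit:
step_arm(series=[[[0.06,-0.03,0.03,0,5],[0.06,-0.06,0.06,0,10],[0.06,-0.09,0.09,0,15],[0.06,-0.12,0.12,0,20],[0.06,-0.15,0.15,0,25],[0.06,-0.18,0.18,0,30],[0.06,-0.21,0.21,0,35],[0.06,-0.24,0.24,0,40],[0.06,-0.27,0.27,0,45],[0.06,-0.29,0.3,0,50],[0.06,-0.31,0.325,0,55],[0.06,-0.31,0.325,0,55],[0.06,-0.31,0.325,0,55]]])

```text
clock: 21.92
position: [0.1899, 0.5958, 0.2255]
ee_rot: [-0.485, -3.099, -0.017]
force: [1.2, -0.8, 0.7]
width: 0.652
```

```bash
python3 st.py
python3 - <<'E'
from meas import *
for n in("top","scene"):
    im,d=eyes.get_image(n);np.savez(f"pics/{n}3.npz",im=im,d=d);cv2.imwrite(f"pics/{n}3.png",im[:,:,::-1])
    pc=cloud(n,d);near=np.hypot(pc[...,0]-.495,pc[...,1]-.26)<.07
    gp=pc[near&(pc[...,2]>.05)];print(n,np.percentile(gp[:,2],95),rect(gp[gp[:,2]>.075]))
    o=np.load(f"pics/{n}0.npz")["im"];df=cv2.absdiff(im,o).max(2)>60;print(n,"diff px",df.sum())
im=np.load("pics/top3.npz")["im"];s=np.load("pics/scene3.npz")["im"]
c=[cv2.resize(a[y-32:y+32,x-32:x+32],None,fx=6,fy=6,interpolation=cv2.INTER_CUBIC) for a,x,y in((im,194,250),(s,181,205))]
cv2.imwrite("pics/fin.png",np.hstack(c)[:,:,::-1])
g=cv2.cvtColor(im,cv2.COLOR_RGB2GRAY)
h=[ray("top",darkcent(g,(x/5+298-.4,y/5+165-.4)),.052)[:2]*1000 for x,y in((168,158),(251,225))];e=h[0]-h[1]
print(np.linalg.norm(e),np.degrees(np.arctan2(e[1],e[0]))%180)
E
```

```text
F [ 1.18 -0.78  0.65] T [-0.022 -0.033  0.013] p [189.87 595.82 225.5 ] bar 162.22 w 59.9 t 21.92
top 0.08925194851623912 (array([497.8, 267. ]), [14.0, 43.9], np.float32(108.19))
top diff px 78
scene 0.08699759970584467 (array([497.3, 266.5]), [16.0, 42.6], np.float32(104.85))
scene diff px 12
52.522841630410575 48.409581554445786
```

View pics/fin.png

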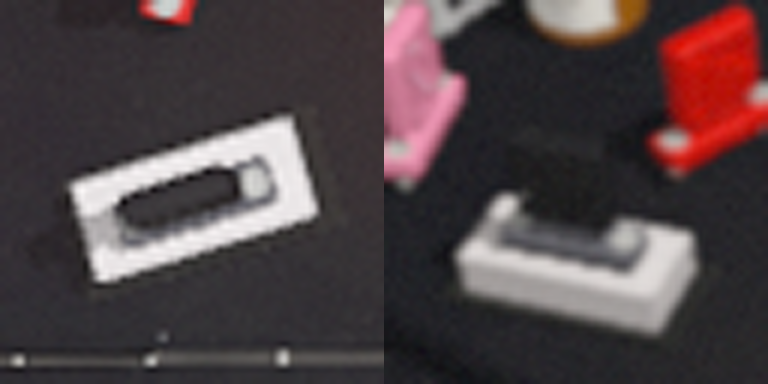

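View pics/top3.png

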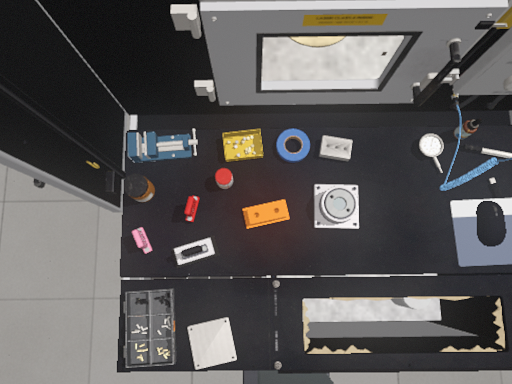

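```bash
python3 -c "
from cell import arm
print(arm.sign_off())"
```

```text
the job is handed in; nothing more can be done
None
```

I tightened the ring against its stop and stood the spanner back in its stand; the job was handed in at about 22 s of the 70 s.

- **Seating:** I found the holes in the images. One light side contact (about 1.8 N) on the way in cleared with a 1 mm shift. The bar then bottomed on the ring with about 3 N of contact force.
- **Turning:** I turned clockwise at a steady 0.2–0.25 N m. The stop showed as a rising torque, and I backed off at a reading of 0.63 N m. That is past the 0.45 N m for tight and below the 0.8 N m where the glass cracks, but a little over the 0.57 I aimed for. Before I trimmed the position, the tool briefly saw a side force of about 5.5 N.
- **Last checks:**
  - The ring's holes had turned about 45° and read the same angle (48.4°) right after the lift-out and at the end.
  - The spanner is upright, with its grip top at 88 mm as it should be when home. It stands about 2 mm from its first position, within the slack of the stand's holes.
  - Before and after pictures show the bystanders and look-alikes unmoved.
- **Disagreements:** The final hole spacing measured 52.5 mm instead of 50 mm, so the final hole angle is good to only a degree or two. The torque fell almost evenly as I backed off, so I rely on the peak torque and the hole angle as evidence that the ring is tight. I could not measure its seat directly.

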